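# Start and run home the wing cap of a filter housing

## Robot

A 6-joint arm with a two-finger parallel gripper is mounted at the origin on a cart in front of the work surface, level with it; the furniture and walls round the work are solid. World frame = base frame: x ahead of the robot, y to its left, z up, the work surface at z = 0. Lengths are in mm, angles in rad, forces in N, time in s.
With the tool pointing down it reaches from about 400 to 925 mm from the base axis. Payload 12.5 kg.
Tool frame: the origin (TCP) lies on the centre line of the jaws, within the pads' length; the fingertips stand 17 mm ahead of it and the grasp point (between the pads) lies 2 mm behind it; z points along the fingers, y is the line along which they close (so a half turn about z gives the same grasp; the last joint's range is limited). The gripper opens to 95 mm and grips with 3 to 60 N. Pads are 20 mm wide; open, the fingers measure 119 mm over their backs; the gripper's body (75 mm by 180 mm) begins 59 mm behind the grasp point.
Start: joints at [-1.448, 0.491, 1.559, -0, 1.092, -0.106], TCP at [141.777, -608.723, 231.661] pointing down, gripper open.
Joint ranges: [-3.1, 3.1], [-0.84, 2.19], [0.05, 2.79], [-1.13, 4.28], [0.06, 2.93], [-2.69, 2.69]. Speed limits (rad/s): [2.22, 2.22, 2.79, 3.14, 3.14, 3.14].

## Interface

Orientations are given as [roll, pitch, yaw] about the fixed x, y, z axes, in that order (R = Rz(yaw) Ry(pitch) Rx(roll)).
In Python, from cell import env gives the robot as it stands.
- The arm moves only by the tool drive_tool, never from a script. Its argument "deltas" is text: rows parted by semicolons, each of 4 numbers parted by spaces: the shift along the world's x, y, z normalised to -1 to 1, where 1 is 100 mm, then the turn about the world's z normalised to -1 to 1, where 1 is 180 degrees. A call has 1 to 10 rows; each row shifts and turns the commanded pose from where the row before left it; what a row does not reach is not made up. A row lasts 1/12 s, in which the tool goes at most 41.7 mm and 7.16 degrees, less where a joint would pass 70% of its speed; a pose out of reach is approached as far as the arm can. A call with a number of a shift or a turn outside -1 to 1 is refused whole. A call with a gripper value outside its range is refused whole. "gripper" is the closure, from 0 (fully open) to 1 (shut), set as the call begins (left out, the last holds). The fingers move at their own pace and stop on an object; the grip force is fixed at half the most. Time passes only in rows, so rows that do not move let the fingers close. It gives the time, the measured TCP pose, the force, the opening and the grip force at its end, in the units of the state.
- env.state(): the state, without advancing time (a new reading comes with each control period).
- env.read_camera(name): name is "scene" or "top"; returns (picture, depth): 400x640x3 uint8, red, green, blue; 400x640 float32, mm along the optical axis (not along the pixel's ray), 0 where there is no reading.
- env.camera_params(name): a dict with "mtx" (3x3 intrinsics, pixels), "k1" (the pictures are not rectified: a ray, as slopes to the right and down, at radius r is drawn at 1 + k1 r^2 times it, then the intrinsics apply), "camera_from_world" (4x4, takes a point from world to camera coordinates). Camera axes: x right, y down, z forward; pixel columns grow to the right and rows downward; lengths in mm; the calibration is good to about 2 mm. A picture is of the moment at which its call begins. camera_params takes no time and is no camera call.
- env.job_done(): hands the job in; it is judged then, once.
The state is a dict: "t": time; "joints": joint angles; "qvel": joint speeds; "tau": joint torques, N m; "eef_pos": TCP position; "tcp_rot": TCP orientation; "ft_force": force on the tool from outside, world axes, zero at the start; "moment": the same for the moment, N m; "opening": opening from 0.0 (shut) to 1.0 (fully open); "grip_force": force on a finger pad.
Only numpy, scipy, OpenCV 4.12 (cv2) and the standard library are available. Lean on these libraries where they do the work, as an engineer would, in place of code of your own. Each camera call takes 0.05 s, during which the arm holds its last target. There are 200 camera calls.

## Task

Close the filter housing: set the loose wing cap upright on its threaded neck with the wing in line with the two side ports, where it perches on the thread; press lightly and turn it backwards (counter-clockwise from above) until you feel the thread start drop, then turn it forwards (clockwise) until its rim is fully home on the housing's shoulder. Handle the thread gently, never forcing it, let go of the cap, and leave the things around undisturbed.

Things in the scene. Friction and masses are not known exactly. Their poses are not given: they have to be found in the camera images.
- cap_mid (a point): Centre, 33 mm above the rim, of the loose steel wing cap: 66 mm tall, about 130 g, standing rim down on the worktop, z up. A round ribbed skirt, 42 mm across, has a flat closed top 34 mm above the rim, with one flat upright wing on it. x runs along the wing, y across its thickness. Half a turn leaves the cap the same.
- cap_wing (a point): Point on the cap's axis 56 mm above the rim, in its wing. The wing is 46 mm long (x), 10 mm thick (y) and reaches from 34 to 66 mm above the rim. Grip it across the 10 mm; the fingertips must stay above the flat top at 34 mm.
- cap_rim (a point): Centre of the cap's open lower rim. The bore is 31.6 mm wide and 30 mm deep. Inside, two round pins, 4.4 mm thick, point inward from +x and -x, in the plane of the wing, centres 6 mm above the rim, tips about 20.6 mm apart.
- housing: Aluminium filter housing fixed to the worktop. Origin: centre of the underside of its 120 x 66 x 8 mm foot, z up, on the neck's axis. Two side ports point along +x and -x, to 54 mm out, 23 mm up. On its round body, 60 mm across, stands a steel neck with a right-hand two-start thread 28 mm across.
- shoulder (a point): Centre of the housing's flat shoulder, 45 mm above the worktop, on which the cap's rim rests when home. Once the pins have dropped, the cap runs forwards (clockwise from above), sinking 18 mm a turn; the rim meets the shoulder after some 1.3 to 2 rad, and about 2 rad on the cap tightens hard: turn no further. Friction holds it where it is let go.
- crest (a point): Centre of the thread's flat crest, 61.7 mm up. With the wing along the ports both pins rest on it, the rim 58 mm above the worktop. The thread starts (gaps in the crest) lie elsewhere each time, unmeasured: 0.45 to 1.3 rad backwards from there. Pressed lightly, the cap drops about 9 mm in a gap. It has 0.3 rad of play; a stop tooth ends it behind and also blocks forward turning before the drop.
- neck_tip (a point): Top of the neck's 18 mm core, tapered, 72 mm above the worktop. The cap goes over it from above with some 1.5 mm of play all round.
- amber_bottle: Amber glass bottle, 62 mm across, 128 mm tall, standing; origin at the centre of its underside. Bystander.
- small_bottle: Small amber bottle, 28 mm across, 62 mm tall, standing; origin at the centre of its underside. Bystander.
- blue_filter: Small round syringe filter, 26 mm across, 21 mm tall; origin at the centre of its underside. Bystander.
- beaker: Clear beaker, 56 mm across, 65 mm tall; origin at the centre of its underside. Bystander.
Not all that is in view belongs to the job. Leave any brown look-alike of the part that bears cap_mid alone.

How it is judged (in metres and radians):
On the way, in this order (a step that is already met when the one before it is completed fails the run):
1. the cap is perched upright on the thread's crest with the wing in line with the side ports (within 0.3 rad), not yet dropped (horizontal distance between cap_mid and housing below 0.005 m and z of cap_mid in the frame of housing between 0.088 and 0.0935 m and angle between the x axis of cap_mid and the x axis of housing, either way round below 0.3 rad and angle between cap_mid's own z axis and vertical below 0.12 rad), for 0.1 s.
2. the pins have dropped through the thread starts: cap at least 5 mm lower (horizontal distance between cap_mid and housing below 0.005 m and z of cap_mid in the frame of housing below 0.0855 m and angle between cap_mid's own z axis and vertical below 0.12 rad), for 0.1 s.
At the end, for the whole second after the job is handed in: The cap sits on the neck, upright within 0.05 rad, its rim within 0.8 mm of the shoulder all the way down the thread, at rest and released (z of cap_mid in the frame of housing between 0.0765 and 0.0788 m and horizontal distance between cap_mid and housing below 0.003 m and angle between cap_mid's own z axis and vertical below 0.05 rad and linear speed of cap below 0.01 m/s); the robot touches nothing.
It fails at once if the cap is pressed or turned against the housing or its thread with more than 100 N (contact force between cap and housing above 100 N).
It fails at once if a bystander (either bottle, filter or beaker) is moved more than 20 mm (distance of any of amber_bottle, small_bottle, blue_filter, beaker from where it was at the start of the episode above 0.02 m).
It also fails if it takes over 58 s, if anything falls off the work surface, if the arm or the gripper's body presses on something with over 40 N, if the wrist force passes 120 N, or if a joint passes its speed limit or range.

## Working session

There is one attempt and no reset: what is moved stays moved. The work goes in short steps, Python scripts to look and compute and a tool call to move; the robot and the scene stay as the last step left them, time stands still between calls to the robot, and variables do not carry over. Pictures are saved under pics/ and viewed, at most 10 in all, crops included, and the job is handed in when it is done.

Besides the shell and the picture viewer there is one more tool, called after "Call:" in YAML: its name, and indented under it one key for each argument. drive_tool: Moves the arm, as the interface text tells. Its arguments: {"type":"object","properties":{"deltas":{"type":"string"},"gripper":{"type":"number"}},"required":["deltas"]}

```bash
mkdir -p pics
python3 - <<'E'
from cell import env
import cv2,numpy as np
for n in("scene","top"):
    p,d=env.read_camera(n); cv2.imwrite(f"pics/{n}0.png",p[:,:,::-1]); np.savez(f"{n}0.npz",p=p,d=d)
    c=env.camera_params(n); print(n,c)
print(env.state())
E
```

```text
scene {'mtx': array([[498.46237427,   0.        , 316.33561896],
       [  0.        , 498.46237427, 210.9666008 ],
       [  0.        ,   0.        ,   1.        ]]), 'k1': -0.06132702538258027, 'camera_from_world': array([[-6.07373246e-01, -7.94416604e-01, -1.35876225e-05,
         3.97852230e+02],
       [-4.04521376e-01,  3.09292573e-01, -8.60639623e-01,
         2.55980889e+02],
       [ 6.83710609e-01, -5.22723985e-01, -5.09214532e-01,
         8.96123065e+02],
       [ 0.00000000e+00,  0.00000000e+00,  0.00000000e+00,
         1.00000000e+00]])}
top {'mtx': array([[491.30888654,   0.        , 321.60995184],
       [  0.        , 491.30888654, 200.52792912],
       [  0.        ,   0.        ,   1.        ]]), 'k1': -0.12083663919191084, 'camera_from_world': array([[-2.31943475e-03, -9.99986646e-01, -4.61821439e-03,
         1.09389095e+02],
       [-9.79782567e-01,  3.19641090e-03, -2.00039757e-01,
         5.25837330e+02],
       [ 2.00051847e-01,  4.06086679e-03, -9.79776897e-01,
         1.06054016e+03],
       [ 0.00000000e+00,  0.00000000e+00,  0.00000000e+00,
         1.00000000e+00]])}
{'t': 0.1, 'joints': array([-1.44760303e+00,  4.91508868e-01,  1.55937600e+00, -4.57515618e-06,
        1.09168508e+00, -1.05614926e-01]), 'qvel': array([-1.94660682e-03, -2.39027749e-03, -2.90252044e-04, -9.48834220e-05,
        8.84152594e-04,  1.71005932e-04]), 'tau': array([ 1.92745967e-03, -6.13623476e+01, -2.58606470e+01,  6.93418784e-02,
        4.70337225e-02, -5.62539071e-05]), 'eef_pos': array([ 141.74941307, -608.5204932 ,  231.11852286]), 'tcp_rot': array([-3.14062038e+00, -9.89896583e-05,  2.28810290e-01]), 'ft_force': array([-0.1400688 ,  0.30742273,  0.02596962]), 'moment': array([ 0.03615069,  0.01244871, -0.02543941]), 'grip_force': 0.0, 'opening': 1.0014200424488273}
```

View pics/scene0.png

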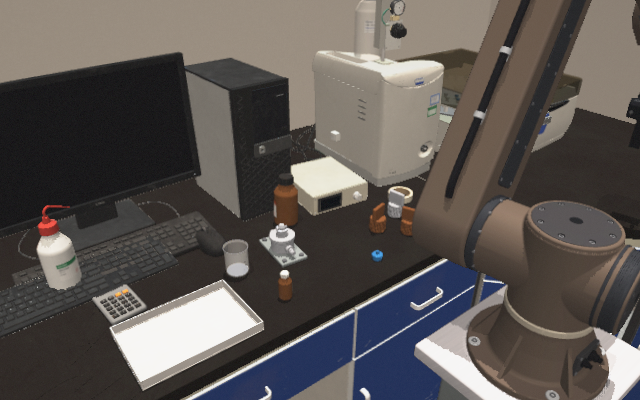

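View pics/top0.png

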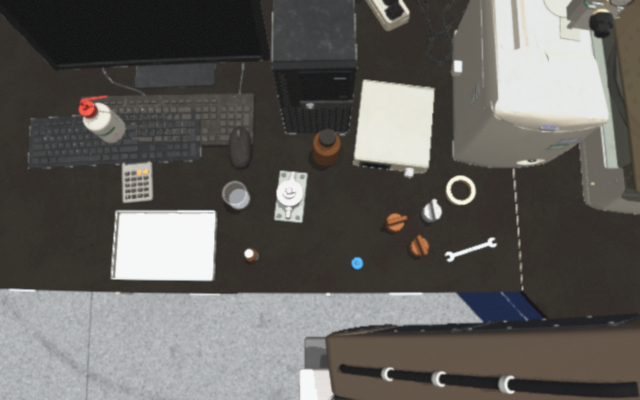

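Candidates in the top picture: the steel grey wing cap at (432,210), brown look-alikes at (397,222) and (419,246), and a tape ring at (460,190). The grey one at (432,210) fits, and it shows at (397,205) in scene. The housing is at top (290,195). Next is a close crop to check this.

```bash
cat > h.py <<'E'
import numpy as np,cv2
from cell import env
def ray(n,uv):
    c=env.camera_params(n);M=c["camera_from_world"];K=c["mtx"]
    x=(np.array(uv,float)-K[:2,2])/[K[0,0],K[1,1]]
    s=x.copy()
    for _ in range(20): s=x/(1+c["k1"]*(s@s))
    R=M[:3,:3];o=-R.T@M[:3,3];return o,R.T@np.array([s[0],s[1],1.])
def onz(n,uv,z):
    o,d=ray(n,uv);return o+d*(z-o[2])/d[2]
def bydepth(n,uv,dep):
    o,d=ray(n,uv);return o+d*dep
def cloud(n,d,x0,x1,y0,y1):
    return [(u,v,*bydepth(n,(u,v),d[v,u])) for v in range(y0,y1) for u in range(x0,x1) if d[v,u]>0]
E
python3 - <<'E'
from h import *
a=np.load("top0.npz");p=a["p"];d=a["d"]
A=cv2.resize(p[170:230,395:475],None,fx=5,fy=5,interpolation=cv2.INTER_CUBIC)
B=cv2.resize(p[165:225,255:335],None,fx=5,fy=5,interpolation=cv2.INTER_CUBIC)
s=np.load("scene0.npz");q=s["p"];ds=s["d"]
C=cv2.resize(q[180:240,360:440],None,fx=5,fy=5,interpolation=cv2.INTER_CUBIC)
D=cv2.resize(q[215:275,245:325],None,fx=5,fy=5,interpolation=cv2.INTER_CUBIC)
cv2.imwrite("pics/crop1.png",np.vstack([np.hstack([A,B]),np.hstack([C,D])])[:,:,::-1])
for n,dd,bx in(("top",d,(415,450,195,228)),("top",d,(270,312,168,224)),("scene",ds,(383,412,188,222)),("scene",ds,(258,310,222,266))):
    c=np.array(cloud(n,dd,*bx))
    print(n,bx)
    for lo,hi in((4,12),(15,30),(30,38),(40,48),(50,60),(60,67),(67,75),(75,90)):
        m=c[(c[:,4]>lo)&(c[:,4]<hi)]
        if len(m)>3: print(lo,hi,len(m),m.mean(0).round(1),m[:,2:].min(0).round(),m[:,2:].max(0).round())
E
```

```text
top (415, 450, 195, 228)
4 12 50 [ 432.2  210.2  511.8 -153.9    5.8] [ 471. -195.    4.] [ 549. -116.   12.]
15 30 41 [ 428.9  212.   504.4 -142.1   22.6] [ 484. -193.   15.] [ 546. -128.   30.]
30 38 103 [ 430.6  211.7  503.  -143.5   34. ] [ 484. -166.   30.] [ 523. -128.   38.]
40 48 19 [ 431.5  212.6  499.2 -143.3   43.8] [ 482. -151.   40.] [ 526. -140.   47.]
50 60 25 [ 432.2  210.9  501.  -142.7   54.8] [ 482. -150.   50.] [ 523. -139.   60.]
60 67 74 [ 434.6  209.2  503.3 -146.2   64.1] [ 483. -154.   60.] [ 525. -139.   67.]
67 75 20 [ 435.   207.2  506.9 -146.2   68.4] [ 487. -152.   67.] [ 526. -142.   72.]Traceback (most recent call last):
  File "<stdin>", line 10, in <module>
  File "h.py", line 14, in cloud
    return [(u,v,*bydepth(n,(u,v),d[v,u])) for v in range(y0,y1) for u in range(x0,x1) if d[v,u]>0]
                  ~~~~~~~^^^^^^^^^^^^^^^^
  File "h.py", line 12, in bydepth
    o,d=ray(n,uv);return o+d*dep
        ~~~^^^^^^
  File "h.py", line 4, in ray
    c=env.camera_params(n);M=c["camera_from_world"];K=c["mtx"]
ValueError: time passes only in moves, steps and waits
```

View pics/crop1.png

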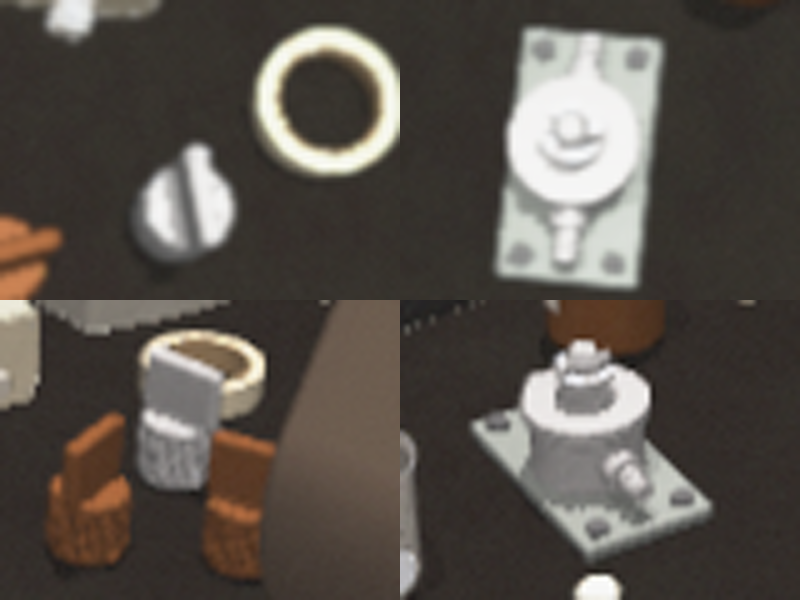

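```bash
python3 - <<'E'
import re
s=open("h.py").read()
s=s.replace('def ray(n,uv):\n    c=env.camera_params(n);','P={n:env.camera_params(n) for n in("scene","top")}\ndef ray(n,uv):\n    c=P[n];')
open("h.py","w").write(s)
E
cat > m.py <<'E'
from h import *
D={n:np.load(n+"0.npz") for n in("scene","top")}
def rect(pts):
    r=cv2.minAreaRect(pts.astype(np.float32));return r
def lv(n,bx,lo,hi):
    c=np.array(cloud(n,D[n]["d"],*bx));m=c[(c[:,4]>lo)&(c[:,4]<hi)];return m
m=lv("top",(268,314,166,226),4,11)
print("foot",len(m),rect(m[:,2:4]),m[:,4].mean())
# mask of foot+housing: outer contour on plane z=8
p=D["top"]["p"];g=(p.min(2)>120)
for n,(x0,x1,y0,y1),z in(("top",(268,314,166,226),8),):
    q=D[n]["p"][y0:y1,x0:x1]; M=(q.min(2)>100).astype(np.uint8)
    cs=max(cv2.findContours(M,0,1)[0],key=cv2.contourArea)[:,0]+[x0,y0]
    W=np.array([onz(n,c,z) for c in cs]);print("footcontour",rect(W[:,:2]))
for n,bx in(("top",(268,314,166,226)),("scene",(255,312,220,268))):
    for lo,hi in((42,48),(59,65),(69,75)):
        m=lv(n,bx,lo,hi);
        if len(m)>4:print(n,lo,len(m),m.mean(0).round(1),[np.round(v,1) for v in rect(m[:,2:4])])
for n,bx in(("top",(415,450,192,228)),("scene",(383,412,186,222))):
    m=lv(n,bx,40,72);print(n,"wing",len(m),[np.round(v,1) for v in rect(m[:,2:4])],m[:,2:].mean(0))
    X=m[:,2:4]-m[:,2:4].mean(0);w=np.linalg.svd(X,full_matrices=0)[2][0];print(np.arctan2(w[1],w[0]))
    m=lv(n,bx,62,70);print(n,"wingtop",len(m),[np.round(v,1) for v in rect(m[:,2:4])],m[:,2:].mean(0))
for nm,bx in(("amber",(310,345,128,170)),("brownA",(383,410,210,235)),("brownB",(408,432,232,262)),("small",(242,262,245,265)),("beaker",(220,252,180,212)),("blue",(348,366,254,272))):
    m=lv("top",bx,12,135);print(nm,m[:,2:].mean(0).round(),m[:,2:].min(0).round(),m[:,2:].max(0).round())
E
python3 m.py
```

```text
foot 638 ((549.715576171875, 181.86512756347656), (106.54581451416016, 143.48147583007812), 89.54650115966797) 7.746008751244081
footcontour ((547.0638427734375, 182.77072143554688), (70.33541870117188, 122.52301025390625), 84.27590942382812)
top 42 321 [289.4 193.  545.8 181.8  45. ] [array([546.5, 182.4]), array([57.1, 58.5]), np.float64(26.3)]
top 59 51 [288.7 191.4 545.8 182.2  62. ] [array([546.9, 182.6]), array([22. , 27.3]), np.float64(73.1)]
top 69 29 [288.6 190.7 545.2 181.7  71.7] [array([544.1, 181.2]), array([13.1, 13.6]), np.float64(77.0)]
scene 42 216 [281.8 235.8 539.4 188.1  45.3] [array([543.5, 186.8]), array([59.3, 59.1]), np.float64(49.2)]
scene 59 44 [281.8 229.3 540.6 186.6  61.7] [array([543. , 185.6]), array([25.1, 25.4]), np.float64(58.5)]
scene 69 19 [281.2 224.5 545.8 184.5  71.4] [array([546.5, 184.6]), array([10.2, 11.6]), np.float64(24.6)]
top wing 140 [array([ 503.9, -146.3]), array([44.8, 11.3]), np.float64(6.7)] [ 502.98021372 -145.10725896   60.0707579 ]
-3.0030919519272548
top wingtop 81 [array([ 504.3, -146.7]), array([43.9, 10.4]), np.float64(6.7)] [ 503.42543629 -146.72315656   65.26144347]
scene wing 284 [array([ 472.5, -125.8]), array([75.2, 88.5]), np.float64(32.7)] [ 473.10157874 -125.23087445   54.48187711]
2.672570445774667
scene wingtop 70 [array([ 472.1, -124.5]), array([73. , 84.4]), np.float64(31.2)] [ 473.60033265 -124.67780784   64.91014072]
amber [651.  97.  82.] [622.  54.  12.] [706. 136. 133.]
brownA [478. -59.  43.] [460. -81.  12.] [502. -38.  70.]
brownB [ 422. -111.   44.] [ 402. -133.   12.] [445. -94.  70.]
small [404. 268.  47.] [392. 257.  15.] [417. 283.  65.]
beaker [544. 307.  45.] [516. 279.  12.] [570. 332.  70.]
blue [387.  28.  15.] [376.  16.  12.] [399.  39.  25.]
```

The crop confirms that the steel cap is at top (432,210), beside the two brown ones. It measures (504,-146.6), with the wing at +0.12 rad and its top at about 65 mm. The housing is at (546,182.5), with its ports at about -0.10 rad. I'm moving above the cap at yaw ≈ 3.27, so the wrist has room for the whole turn.

Call:
drive_tool:
  deltas: "0.226 0.289 0 0.0387;0.226 0.289 0 0.0387;0.226 0.289 0 0.0387;0.226 0.289 0 0.0387;0.226 0.289 0 0.0387;0.226 0.289 0 0.0387;0.226 0.289 0 0.0387;0.226 0.289 0 0.0387;0.226 0.289 0 0.0387;0.226 0.289 0 0.0387"
  gripper: 0.5

```text
t: 0.93
eef_pos: [368.5, -318.1, 231.6]
tcp_rot: [-3.142, -0.0, 1.45]
ft_force: [0.5, -0.2, 0.2]
opening: 0.499
grip_force: 0.0
```

Call:
drive_tool:
  deltas: "0.226 0.289 0 0.0387;0.226 0.289 0 0.0387;0.226 0.289 0 0.0387;0.226 0.289 0 0.0387;0.226 0.289 0 0.0387;0.226 0.289 0 0.0387;0 0 0 0.0387;0 0 0 0.0387;0 0 0 0.0387;0 0 0 0.0387"

```text
t: 1.77
eef_pos: [503.4, -145.9, 231.4]
tcp_rot: [3.142, -0.001, 2.667]
ft_force: [0.1, 0.3, -0.1]
opening: 0.497
grip_force: 0.0
```

Call:
drive_tool:
  deltas: "0 0 0 0.0387;0 0 0 0.0387;0 0 0 0.0387;0 0 0 0.0387;0 0 0 0.0387;0 0 0 0;0 0 0 0"

```text
t: 2.35
eef_pos: [503.3, -146.3, 231.5]
tcp_rot: [3.141, -0.0, -3.019]
ft_force: [-0.6, 0.1, -0.4]
opening: 0.499
grip_force: 0.0
```

Run:
```python
from h import *
p,d=env.read_camera("scene");np.savez("scene1.npz",p=p,d=d)
c=np.array(cloud("scene",d,380,420,184,224))
for lo,hi in((30,37),(60,69)):
    m=c[(c[:,4]>lo)&(c[:,4]<hi)&(c[:,2]>470)&(c[:,2]<535)&(c[:,3]>-175)&(c[:,3]<-115)]
    r=cv2.minAreaRect(m[:,2:4].astype(np.float32));print(lo,len(m),r,m.mean(0).round(1))
b=cv2.resize(p[140:240,340:440],None,fx=5,fy=5);cv2.imwrite("pics/c2.png",b[:,:,::-1])
```

```text
30 58 ((504.3089904785156, -133.8561553955078), (32.50578308105469, 22.694307327270508), 8.679146766662598) [ 393.5  204.   502.2 -135.6   33.6]
60 34 ((508.0870666503906, -143.03851318359375), (31.051525115966797, 9.337820053100586), 8.144530296325684) [ 394.5  192.   508.6 -142.2   64.2]
```

View pics/c2.png

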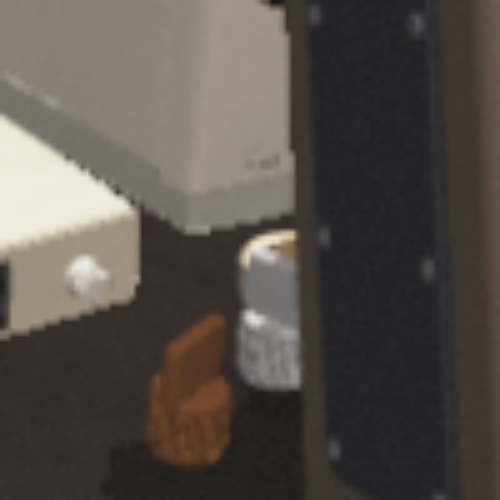

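Only the left part of the cap shows, at crop (270,310). It agrees with y≈-145 and yaw≈0.13, so I'm descending to grip.

Call:
drive_tool:
  deltas: "0 0.01 -0.35 0;0 0 -0.35 0;0 0 -0.35 0;0 0 -0.35 0;0 0 -0.2 0;0 0 -0.15 0.002;0 0 -0.01 0;0 0 0 0"

```text
t: 3.07
eef_pos: [503.2, -145.3, 55.2]
tcp_rot: [3.141, -0.001, -3.011]
ft_force: [0.2, -0.7, 0.8]
opening: 0.5
grip_force: 0.0
```

Call:
drive_tool:
  deltas: "0 0 0 0;0 0 0 0;0 0 0 0;0 0 0 0;0 0 0 0;0 0 0 0;0 0 0 0;0 0 0 0"
  gripper: 1

```text
t: 3.73
eef_pos: [503.3, -145.3, 55.7]
tcp_rot: [3.141, -0.0, -3.009]
ft_force: [0.1, -0.6, -1.2]
opening: 0.104
grip_force: 30.0
```

Call:
drive_tool:
  deltas: "0 0 0.1 0;0 0 0.2 0;0 0 0.35 0;0 0 0.35 0;0.04 0.32 0 -0.0075;0.04 0.32 0 -0.0075;0.04 0.32 0 -0.0075;0.04 0.32 0 -0.0075;0.04 0.32 0 -0.0075;0.04 0.32 0 -0.0075"

```text
t: 4.57
eef_pos: [527.2, 48.2, 156.4]
tcp_rot: [3.142, 0.0, 3.132]
ft_force: [-0.1, -0.6, -0.9]
opening: 0.106
grip_force: 30.0
```

Call:
drive_tool:
  deltas: "0.04 0.32 0 -0.0075;0.04 0.32 0 -0.0075;0.04 0.32 0 -0.0075;0.04 0.32 0 -0.0075;0.02 0.07 0 0;0 0 0 0;0 0 0 0;0 0 0 0"

```text
t: 5.23
eef_pos: [545.2, 180.6, 155.8]
tcp_rot: [-3.141, -0.0, 3.038]
ft_force: [1.3, -0.6, -0.5]
opening: 0.1
grip_force: 30.0
```

Run:
```python
from h import *
for n,bx in(("top",(255,335,150,230)),("scene",(235,325,170,270))):
    p,d=env.read_camera(n);np.savez(n+"2.npz",p=p,d=d)
    x0,x1,y0,y1=bx
    cv2.imwrite(f"pics/{n}2.png",cv2.resize(p[y0:y1,x0:x1],None,fx=5,fy=5)[:,:,::-1])
    c=np.array(cloud(n,d,*bx))
    for lo,hi in((42,48),(59,65),(70,75),(97,103),(105,132),(131,139),(138,165)):
        m=c[(c[:,4]>lo)&(c[:,4]<hi)&(abs(c[:,2]-546)<36)&(abs(c[:,3]-183)<36)]
        if len(m)>5:
            e=cv2.minEnclosingCircle(m[:,2:4].astype(np.float32))
            print(n,lo,len(m),np.round(e[0],1),round(e[1],1),m.mean(0).round(1))
print(env.state()["eef_pos"],env.state()["tcp_rot"])
```

```text
scene 42 226 [545.9 183.8] 30.8 [281.8 235.8 539.6 188.1  45.3]
scene 59 39 [545.3 186.2] 14.8 [281.7 229.2 540.8 186.9  62.1]
scene 70 17 [545.2 183.9] 6.2 [281.6 224.5 543.9 184.6  72.4]
scene 97 12 [539.4 185.2] 17.9 [281.8 215.8 534.2 189.4 102.1]
scene 105 204 [543.2 181.1] 21.5 [282.1 209.1 533.9 188.1 118.9]
scene 131 79 [543.4 182.6] 21.2 [280.8 201.7 540.3 186.6 134.3]
scene 138 140 [539.7 186.1] 18.6 [282.4 195.2 534.2 185.5 153.1]
[545.3336151  180.37823363 155.83129842] [-3.14151762e+00 -1.67233461e-04  3.03762927e+00]
```

View pics/scene2.png

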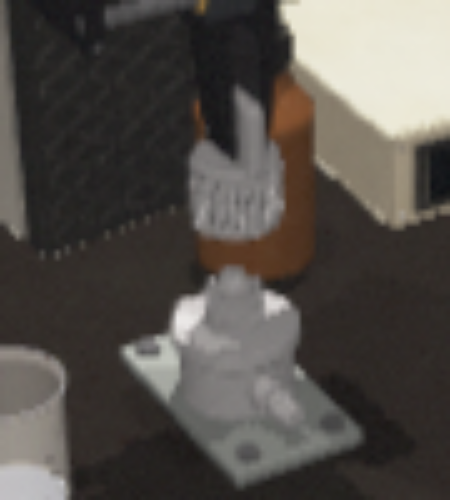

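The cap hangs above the neck, with its skirt at crop (235,190) and the neck tip at (235,275). I'm refining the lateral offset from silhouettes.

Run:
```python
from h import *
M=P["scene"]["camera_from_world"]
for f in("scene0","scene2"):
    d=np.load(f+".npz")["d"];p=np.load(f+".npz")["p"]
    c=np.array(cloud("scene",d,235,325,170,270))
    near=(abs(c[:,2]-545)<33)&(abs(c[:,3]-183)<33)
    for nm,lo,hi in(("body",15,44),("shoulder",43,47),("neck",48,76),("skirt",101,132)):
        m=c[near&(c[:,4]>lo)&(c[:,4]<hi)]
        r=[]
        for v in np.unique(m[:,1]):
            u=np.sort(m[m[:,1]==v][:,0]); 
            o,dd=ray("scene",((u[0]+u[-1])/2,v)); 
            # lateral offset (along camera x horizontal) relative to (545,183)
            n=np.array([M[0,0],M[0,1]]);n/=np.linalg.norm(n)
            t=((545-o[0])*-n[1]+(183-o[1])*n[0])/(dd[0]*-n[1]+dd[1]*n[0])
            q=o+t*dd; r.append((int(v),int(u[0]),int(u[-1]),round(float((q[:2]-[545,183])@n),1)))
        if r: print(f,nm,"med lat",np.median([x[3] for x in r]),r)
```

```text
scene0 body med lat -2.2 [(229, 273, 288, -3.7), (231, 290, 290, 18.0), (234, 271, 294, 0.4), (236, 269, 287, -10.2), (237, 269, 294, -2.2), (238, 270, 294, -1.1), (239, 270, 293, -2.4), (240, 271, 293, -1.3), (241, 271, 293, -1.4), (242, 271, 293, -1.5), (243, 271, 293, -1.6), (244, 271, 293, -1.7), (245, 271, 293, -1.8), (246, 271, 289, -6.6), (247, 271, 287, -9.0), (248, 273, 288, -5.6), (249, 274, 287, -5.7), (250, 275, 286, -5.8), (251, 277, 285, -4.8)]
scene0 shoulder med lat -1.9 [(228, 275, 289, -0.1), (229, 273, 291, -0.2), (230, 272, 293, 0.8), (231, 271, 291, -2.7), (232, 271, 294, 0.6), (233, 269, 294, -1.8), (234, 269, 294, -1.9), (235, 269, 294, -2.0), (236, 269, 294, -2.1), (237, 270, 293, -2.2), (238, 271, 292, -2.3), (239, 272, 292, -1.2), (240, 274, 288, -3.6), (241, 275, 288, -2.6), (242, 282, 282, -1.5)]
scene0 neck med lat -1.3 [(223, 280, 283, -0.8), (224, 279, 284, -0.9), (225, 278, 286, 0.2), (226, 277, 286, -1.1), (227, 276, 286, -2.3), (228, 276, 287, -1.3), (229, 277, 287, -0.2), (230, 276, 287, -1.5), (231, 276, 292, 4.2), (232, 276, 287, -1.7), (233, 276,
[... 1083 characters left out ...]
225, 278, 286, 0.2), (226, 277, 286, -1.1), (227, 276, 286, -2.3), (228, 276, 287, -1.3), (229, 277, 287, -0.2), (230, 276, 287, -1.5), (231, 276, 287, -1.6), (232, 276, 287, -1.7), (233, 276, 287, -1.8), (234, 277, 285, -3.0), (235, 281, 285, 1.5), (236, 282, 282, -0.9), (238, 272, 272, -24.3), (239, 277, 277, -12.8)]
scene2 skirt med lat 1.7 [(202, 289, 291, 20.1), (203, 273, 291, 2.2), (204, 273, 291, 2.1), (205, 273, 291, 2.0), (206, 273, 291, 1.9), (207, 273, 291, 1.8), (208, 273, 291, 1.7), (209, 273, 291, 1.7), (210, 273, 291, 1.6), (211, 273, 290, 0.3), (212, 274, 291, 2.5), (213, 274, 290, 1.3), (214, 274, 290, 1.2), (215, 275, 289, 1.1), (216, 277, 286, -0.1), (217, 281, 283, 0.9)]
```

Call:
drive_tool:
  deltas: "0.013 0.028 -0.1 0;0 0 -0.1 0;0 0 -0.04 0;0 0 0 0;0 0 0 0"

```text
t: 5.75
eef_pos: [546.5, 184.3, 131.1]
tcp_rot: [-3.141, -0.001, 3.039]
ft_force: [0.7, -0.2, -0.4]
opening: 0.103
grip_force: 30.0
```

```bash
cat > sil.py <<'E'
from h import *
M=P["scene"]["camera_from_world"];n=M[0,:2]/np.linalg.norm(M[0,:2])
p,d=env.read_camera("scene");s=env.state();print(s["eef_pos"].round(1),s["tcp_rot"].round(3),s["ft_force"].round(1))
c=np.array(cloud("scene",d,235,325,170,270))
near=(abs(c[:,2]-545)<33)&(abs(c[:,3]-183)<33)
rz=s["eef_pos"][2]-55.7
for nm,lo,hi in(("shoulder",43,47),("neck",50,min(74,rz-2)),("skirt",rz+2,rz+32)):
    m=c[near&(c[:,4]>lo)&(c[:,4]<hi)];r=[]
    for v in np.unique(m[:,1]):
        u=np.sort(m[m[:,1]==v][:,0])
        if len(u)<6: continue
        o,dd=ray("scene",((u[0]+u[-1])/2,v))
        t=((545-o[0])*-n[1]+(183-o[1])*n[0])/(dd[0]*-n[1]+dd[1]*n[0])
        r.append(float(((o+t*dd)[:2]-[545,183])@n))
    e=cv2.minEnclosingCircle(m[:,2:4].astype(np.float32)) if len(m)>3 else None
    if r: print(nm,"lat",round(np.median(r),2),"pts",m[:,2:].mean(0).round(1),e)
np.savez("last.npz",p=p,d=d)
E
python3 sil.py
```

```text
[546.7 184.4 131.5] [-3.142 -0.     3.039] [ 0.9  0.3 -0.5]
shoulder lat -1.76 pts [540.1 187.4  45.2] ((545.45947265625, 184.78407287597656), 31.11720085144043)
neck lat -1.57 pts [540.2 187.6  59.7] ((545.18212890625, 184.998779296875), 14.96078872680664)
skirt lat -2.58 pts [535.  192.4  93. ] ((544.8827514648438, 187.69129943847656), 20.98370361328125)
```

Call:
drive_tool:
  deltas: "-0.003 -0.007 -0.02 0;0 0 -0.02 0;0 0 -0.02 0;0 0 -0.02 0;0 0 -0.01 0;0 0 0 0"

```text
t: 6.3
eef_pos: [546.3, 183.8, 122.4]
tcp_rot: [-3.142, -0.0, 3.039]
ft_force: [0.0, -0.5, -0.9]
opening: 0.103
grip_force: 30.0
```

Call:
drive_tool:
  deltas: "0 0 -0.02 0;0 0 -0.02 0;0 0 -0.01 0;0 0 0 0;0 0 0 0"

```text
t: 6.72
eef_pos: [546.4, 183.8, 117.6]
tcp_rot: [3.142, -0.0, 3.039]
ft_force: [0.0, 0.1, -0.4]
opening: 0.105
grip_force: 30.0
```

```bash
python3 sil.py
```

```text
[546.4 183.8 117.7] [3.142 0.    3.039] [-0.2 -0.5 -1.1]
shoulder lat -1.96 pts [539.  189.3  45.2] ((545.4156494140625, 185.18690490722656), 30.259689331054688)
neck lat -1.14 pts [538.3 187.7  53.9] ((543.5560913085938, 185.46322631835938), 12.948599815368652)
skirt lat -1.93 pts [535.1 191.4  78.9] ((544.8461303710938, 184.3810577392578), 21.34762954711914)
```

Call:
drive_tool:
  deltas: "0 0 -0.01 0;0 0 -0.01 0;0 0 -0.01 0;0 0 0 0;0 0 0 0"

```text
t: 7.18
eef_pos: [546.3, 183.8, 114.6]
tcp_rot: [3.142, -0.0, 3.039]
ft_force: [-0.6, 0.7, -0.8]
opening: 0.107
grip_force: 30.0
```

Call:
drive_tool:
  deltas: "0 0 -0.005 0;0 0 -0.005 0;0 0 0 0;0 0 0 0"

```text
t: 7.52
eef_pos: [546.4, 183.8, 113.7]
tcp_rot: [3.142, 0.0, 3.039]
ft_force: [-0.4, 0.6, -1.0]
opening: 0.103
grip_force: 30.0
```

Call:
drive_tool:
  deltas: "0 0 -0.005 0;0 0 -0.005 0;0 0 0 0;0 0 0 0"

```text
t: 7.85
eef_pos: [546.5, 183.8, 113.1]
tcp_rot: [3.141, 0.0, 3.039]
ft_force: [-1.5, -0.7, 4.8]
opening: 0.107
grip_force: 30.0
```

Contact shows at TCP z 113.1, so the cap is perched. I'm pressing a little more and turning backwards.

Call:
drive_tool:
  deltas: "0 0 -0.005 0;0 0 0 0;0 0 0 0.02;0 0 0 0.02;0 0 0 0.02;0 0 0 0.02;0 0 0 0"

```text
t: 8.43
eef_pos: [546.8, 184.2, 112.9]
tcp_rot: [3.141, 0.002, -2.989]
ft_force: [-1.3, 0.7, 7.8]
opening: 0.102
grip_force: 30.0
```

Call:
drive_tool:
  deltas: "0 0 0 0.02;0 0 0 0.02;0 0 0 0.01;0 0 0 0"

```text
t: 8.77
eef_pos: [546.7, 184.2, 112.9]
tcp_rot: [3.141, 0.002, -2.834]
ft_force: [-1.6, 1.6, 7.8]
opening: 0.107
grip_force: 30.0
```

Call:
drive_tool:
  deltas: "0 0 0 0.015;0 0 0 0.015;0 0 0 0"

```text
t: 9.02
eef_pos: [546.7, 184.2, 113.0]
tcp_rot: [3.141, 0.002, -2.739]
ft_force: [-0.8, 1.1, 8.9]
opening: 0.099
grip_force: 30.0
```

Call:
drive_tool:
  deltas: "0 0 0 0.015;0 0 0 0.015;0 0 0 0"

```text
t: 9.27
eef_pos: [546.7, 184.1, 112.9]
tcp_rot: [3.142, 0.001, -2.644]
ft_force: [-1.0, 0.7, 7.8]
opening: 0.104
grip_force: 30.0
```

Call:
drive_tool:
  deltas: "0 0 0 0.015;0 0 0 0.01;0 0 0 0"

```text
t: 9.52
eef_pos: [546.6, 184.1, 112.9]
tcp_rot: [-3.142, 0.001, -2.567]
ft_force: [-2.5, 2.3, 8.3]
opening: 0.103
grip_force: 30.0
```

Call:
drive_tool:
  deltas: "0 0 0 0.015;0 0 0 0.01;0 0 0 0"

```text
t: 9.77
eef_pos: [546.5, 184.0, 112.9]
tcp_rot: [3.142, 0.001, -2.488]
ft_force: [-1.3, 1.1, 9.1]
opening: 0.104
grip_force: 30.0
```

Call:
drive_tool:
  deltas: "0 0 0 0.015;0 0 0 0.01;0 0 0 0"

```text
t: 10.02
eef_pos: [546.3, 184.0, 112.8]
tcp_rot: [3.141, 0.0, -2.41]
ft_force: [-2.5, -0.1, 8.2]
opening: 0.106
grip_force: 30.0
```

Call:
drive_tool:
  deltas: "0 0 0 0.015;0 0 0 0.01;0 0 0 0"

```text
t: 10.27
eef_pos: [546.3, 183.8, 112.8]
tcp_rot: [-3.142, 0.0, -2.331]
ft_force: [-1.9, -0.2, 8.0]
opening: 0.102
grip_force: 30.0
```

Call:
drive_tool:
  deltas: "0 0 0 0.015;0 0 0 0.01;0 0 0 0"

```text
t: 10.52
eef_pos: [546.6, 183.6, 112.5]
tcp_rot: [-3.141, 0.0, -2.253]
ft_force: [0.3, -2.4, 3.4]
opening: 0.105
grip_force: 30.0
```

The force is falling, so the gap's edge is here. A little further, then a light press down.

Call:
drive_tool:
  deltas: "0 0 0 0.01;0 0 0 0.01;0 0 0 0"

```text
t: 10.77
eef_pos: [546.5, 183.6, 112.1]
tcp_rot: [-3.141, -0.0, -2.191]
ft_force: [-0.2, -1.7, 0.7]
opening: 0.102
grip_force: 30.0
```

Call:
drive_tool:
  deltas: "0 0 -0.005 0;0 0 -0.005 0;0 0 0 0"

```text
t: 11.02
eef_pos: [546.9, 183.4, 111.2]
tcp_rot: [-3.14, 0.0, -2.193]
ft_force: [3.0, -5.3, 0.3]
opening: 0.102
grip_force: 30.0
```

Call:
drive_tool:
  deltas: "0.003 -0.006 -0.01 0;0 0 -0.01 0;0 0 0 0"

```text
t: 11.27
eef_pos: [546.7, 183.1, 108.7]
tcp_rot: [3.142, -0.0, -2.192]
ft_force: [3.0, -3.8, -4.5]
opening: 0.101
grip_force: 30.0
```

Call:
drive_tool:
  deltas: "0 0 -0.01 0;0 0 -0.01 0;0 0 0 0"

```text
t: 11.52
eef_pos: [546.3, 183.3, 106.6]
tcp_rot: [3.141, -0.001, -2.192]
ft_force: [0.9, -0.1, -4.2]
opening: 0.103
grip_force: 30.0
```

Call:
drive_tool:
  deltas: "0 0 -0.01 0;0 0 -0.005 0;0 0 0 0"

```text
t: 11.77
eef_pos: [546.5, 183.3, 105.5]
tcp_rot: [3.141, -0.0, -2.192]
ft_force: [0.3, -0.3, -2.2]
opening: 0.102
grip_force: 30.0
```

Call:
drive_tool:
  deltas: "0 0 -0.005 0;0 0 -0.005 0;0 0 0 0;0 0 0 0"

```text
t: 12.1
eef_pos: [546.6, 183.2, 104.6]
tcp_rot: [3.141, 0.0, -2.192]
ft_force: [-0.8, -0.6, -1.3]
opening: 0.103
grip_force: 30.0
```

Call:
drive_tool:
  deltas: "0 0 -0.005 0;0 0 -0.005 0;0 0 0 0;0 0 0 0"

```text
t: 12.43
eef_pos: [546.8, 183.2, 103.8]
tcp_rot: [-3.142, 0.0, -2.192]
ft_force: [-0.8, 0.5, 2.0]
opening: 0.104
grip_force: 30.0
```

Dropped 9.3 mm, so the pins are through the gap. Now forwards at 2.87 mm/rad.

Call:
drive_tool:
  deltas: "0 0 0 -0.02;0 0 0 -0.02;0 0 0 -0.02;0 0 -0.001 -0.02;0 0 0 0"

```text
t: 12.85
eef_pos: [547.0, 183.2, 103.8]
tcp_rot: [-3.141, 0.001, -2.446]
ft_force: [0.3, -0.2, 2.7]
opening: 0.103
grip_force: 30.0
```

```bash
python3 -c "
from cell import env
s=env.state();print(s['moment'],s['ft_force'],s['joints'])"
```

```text
[ 0.09766936 -0.14191224  0.01448148] [ 0.25994981 -0.16943964  2.66431652] [ 2.08621952e-01  5.81124065e-01  1.80407526e+00  6.94764585e-05
  7.55634275e-01 -2.05784231e+00]
```

Call:
drive_tool:
  deltas: "0 0 -0.001 -0.02;0 0 -0.001 -0.02;0 0 -0.001 -0.02;0 0 0 0"

```text
t: 13.18
eef_pos: [546.7, 183.2, 103.3]
tcp_rot: [3.142, 0.0, -2.632]
ft_force: [-0.3, -0.3, 0.8]
opening: 0.102
grip_force: 30.0
```

Call:
drive_tool:
  deltas: "0 0 -0.002 -0.02;0 0 -0.002 -0.02;0 0 -0.002 -0.02;0 0 0 0"

```text
t: 13.52
eef_pos: [546.8, 183.2, 102.8]
tcp_rot: [3.141, 0.0, -2.82]
ft_force: [0.4, 0.6, 2.3]
opening: 0.102
grip_force: 30.0
```

Call:
drive_tool:
  deltas: "0 0 -0.002 -0.02;0 0 -0.002 -0.02;0 0 -0.002 -0.02;0 0 -0.001 -0.02;0 0 0 0"

```text
t: 13.93
eef_pos: [546.8, 183.2, 102.1]
tcp_rot: [3.141, 0.0, -3.07]
ft_force: [0.2, 0.8, 2.0]
opening: 0.103
grip_force: 30.0
```

Call:
drive_tool:
  deltas: "0 0 -0.002 -0.02;0 0 -0.002 -0.02;0 0 -0.002 -0.02;0 0 -0.001 -0.02;0 0 0 0"

```text
t: 14.35
eef_pos: [546.7, 183.2, 101.4]
tcp_rot: [3.141, 0.0, 2.962]
ft_force: [0.8, 1.5, 3.2]
opening: 0.103
grip_force: 30.0
```

```bash
python3 -c "
from cell import env
s=env.state();print(s['moment'],s['ft_force'],s['joints'])"
```

```text
[ 0.19748657 -0.1134752   0.0270857 ] [0.81950088 1.47968411 3.24549706] [ 2.08730979e-01  5.84468891e-01  1.80602147e+00  2.66076285e-04
  7.50860484e-01 -1.18316679e+00]
```

Call:
drive_tool:
  deltas: "0 0 -0.002 -0.02;0 0 -0.002 -0.02;0 0 -0.002 -0.02;0 0 -0.001 -0.02;0 0 0 0"

```text
t: 14.77
eef_pos: [546.6, 183.2, 100.7]
tcp_rot: [3.141, -0.0, 2.712]
ft_force: [-1.2, 0.3, 4.8]
opening: 0.1
grip_force: 30.0
```

Call:
drive_tool:
  deltas: "0 0 -0.002 -0.02;0 0 -0.002 -0.02;0 0 0 0"

```text
t: 15.02
eef_pos: [546.7, 183.4, 100.6]
tcp_rot: [3.141, 0.0, 2.586]
ft_force: [-1.7, 0.6, 8.0]
opening: 0.104
grip_force: 30.0
```

```bash
python3 -c "
from cell import env
s=env.state();print(s['moment'],s['ft_force'],s['eef_pos'])"
```

```text
[ 0.17712572  0.167243   -0.08332039] [-1.6688825   0.58718025  8.02514712] [546.74726982 183.37106943 100.61076224]
```

Call:
drive_tool:
  deltas: "0 0 0 -0.02;0 0 0 -0.015;0 0 0 0"

```text
t: 15.27
eef_pos: [546.8, 183.5, 100.6]
tcp_rot: [3.141, 0.0, 2.477]
ft_force: [-0.9, 1.2, 7.2]
opening: 0.105
grip_force: 30.0
```

```bash
python3 -c "
from cell import env
s=env.state();print(s['moment'],s['ft_force'],s['eef_pos'])"; python3 sil.py
```

```text
[ 0.25809684  0.08978353 -0.07138846] [-0.92894033  1.23814561  7.2064467 ] [546.76825726 183.48019283 100.61976021]
[546.8 183.4 100.6] [3.141 0.    2.479] [-1.3  1.1  7.1]
shoulder lat -2.31 pts [536.6 191.6  45.2] ((545.333740234375, 184.798095703125), 31.009475708007812)
skirt lat -0.56 pts [534.6 190.1  61.5] ((536.6715087890625, 189.42764282226562), 27.581241607666016)
```

Call:
drive_tool:
  deltas: "0 0 -0.002 -0.02;0 0 -0.001 -0.02;0 0 0 -0.015;0 0 0 0"

```text
t: 15.65
eef_pos: [546.9, 183.6, 100.6]
tcp_rot: [3.14, 0.0, 2.304]
ft_force: [-1.2, 2.4, 10.7]
opening: 0.104
grip_force: 30.0
```

```bash
python3 -c "
from cell import env
s=env.state();print(s['moment'],s['ft_force'],s['eef_pos'])"
```

```text
[ 0.34686774  0.14658801 -0.09602656] [-1.17630556  2.40437754 10.72631579] [546.94532442 183.60680147 100.59860907]
```

z stays at 100.6 as the press rises, and the torque is low, so the rim is on the shoulder. I'm easing off and releasing.

Call:
drive_tool:
  deltas: "0 0 0.002 0;0 0 0.001 0;0 0 0 0"

```text
t: 15.9
eef_pos: [547.0, 183.6, 100.6]
tcp_rot: [3.14, 0.0, 2.307]
ft_force: [0.2, 2.7, 6.3]
opening: 0.102
grip_force: 30.0
```

Call:
drive_tool:
  deltas: "0 0 0 0;0 0 0 0;0 0 0 0;0 0 0 0;0 0 0 0;0 0 0 0"
  gripper: 0.6

```text
t: 16.4
eef_pos: [546.6, 183.1, 100.0]
tcp_rot: [-3.141, -0.0, 2.301]
ft_force: [-0.5, 0.4, 0.4]
opening: 0.389
grip_force: 0.0
```

Call:
drive_tool:
  deltas: "0 0 0.1 0;0 0 0.2 0;0 0 0.3 0;0 0 0.3 0;-0.2 0 0.1 0;-0.3 0 0 0;-0.3 0 0 0;-0.3 0 0 0;-0.3 0 0 0;0 0 0 0"

```text
t: 17.23
eef_pos: [402.0, 182.9, 200.8]
tcp_rot: [-3.14, -0.001, 2.302]
ft_force: [1.0, 0.5, 1.1]
opening: 0.399
grip_force: 0.0
```

Run:
```python
from h import *
im=[]
for n,bx in(("top",(265,325,150,220)),("scene",(245,325,195,265))):
    p,d=env.read_camera(n);x0,x1,y0,y1=bx
    im.append(cv2.resize(p[y0:y1,x0:x1],(400,400)))
    c=np.array(cloud(n,d,*bx));near=(np.hypot(c[:,2]-546,c[:,3]-183.5)<26)
    for lo,hi in((74,86),(104,120)):
        m=c[near&(c[:,4]>lo)&(c[:,4]<hi)]
        if len(m): print(n,lo,len(m),m[:,2:].mean(0).round(1),np.median(m[:,4]),[np.round(v,2) for v in cv2.minAreaRect(m[:,2:4].astype(np.float32))])
cv2.imwrite("pics/end.png",np.hstack(im)[:,:,::-1])
```

```text
top 74 55 [553.2 185.2  79. ] 78.87240076905982 [array([550.33, 181.55]), array([36.07, 29.72]), np.float64(53.67)]
top 104 97 [546.6 180.6 110.1] 110.22543556456208 [array([546.92, 181.15]), array([10.38, 44.46]), np.float64(42.07)]
scene 74 117 [540.9 185.   78.9] 78.92012178284233 [array([544.68, 182.63]), array([39.42, 38.03]), np.float64(70.92)]
scene 104 60 [543.4 184.3 109.5] 109.94633506377653 [array([546.21, 183.09]), array([11.27, 45.81]), np.float64(39.55)]
```

View pics/end.png

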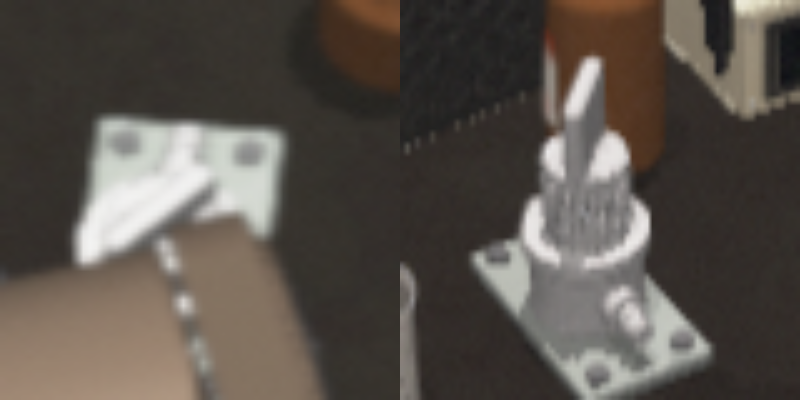

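The picture shows the cap upright on the shoulder, with its flat top at 78.9 mm (79.0 expected) and the gripper clear. Handing in.

```bash
python3 -c "
from cell import env
print(env.job_done())"
```

```text
the job is handed in; nothing more can be done
None
```

The wing cap is screwed down and released: its flat top measures 78.9 mm against 79.0 expected, so the rim is on the shoulder. I never read more than about 11 N at the wrist, kept clear of the bystanders, and handed the job in at about 17 s; no verdict came back.

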